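# Swing the bench magnifier over the brass buckle

### The job

At the shoe-repair bench, swing the magnifier round by its upright orange grip until its lens is centred over the rectangular brass buckle, then let go so that it stays there. Leave the buckle, the black heel and the round steel buckle lying where they are.

Things in the scene. Friction and masses are not known exactly. Their poses are not given: they have to be found in the camera images.
- magnifier: Magnifier arm, turning level on the column of a fixed black stand (base 140 mm wide). Origin: on the vertical pivot axis at bench-top height; x points level outward along the arm, z up. Lens 114 mm across in a black rim (132 mm over all), centre 170 mm from the pivot, 150 mm high. All three pieces lie within its swing. Friction holds it where released; no spring.
- grip (a point): Upright orange round grip on a black tab at the arm's outer end beyond the lens, in line with pivot and lens, 250 mm from the pivot. 16 mm in diameter, from height 155 mm (tab top) to 203 mm. This point: on its axis at height 186 mm. Pushed level and square to the arm here, about 2 N moves the arm. Pinch it from above; it may turn between the fingers.
- brass_buckle: The brass buckle to be looked at: a rectangular yellow-brass frame with a crossbar and a prong, 64 x 50 mm and 13 mm high, lying flat on the bench within about 10 mm of the circle that the lens centre sweeps. Origin: centre of its underside; x along its length, z up. Loose, 0.12 kg. Do not move it.
- heel: A bystander: a D-shaped black rubber shoe heel, 60 x 56 mm and 22 mm high, lying flat under another part of the lens's swing. Origin: near the centre of its underside; z up. Loose; not to be moved.
- steel_buckle: A bystander: a round dark-grey steel buckle, a ring 60 mm across with one crossbar, 10 mm high, lying flat under another part of the lens's swing. Origin: centre of its underside; z up. Loose; not to be moved.
Mind the look-alikes: they are no part of the job. Several things look just like the brass_buckle: the one meant starts farthest to the robot's left.

How it is judged:
At the end, for the whole second after the job is handed in: The lens stands over the brass buckle: the buckle's centre is within 30 mm of the lens centre, both along the arm and across it (about 10 degrees of swing). The arm is at rest (under 0.05 rad/s) and let go, and the brass buckle, heel and steel buckle lie within 20 mm of where they started (x of brass_buckle in the frame of magnifier between 0.14 and 0.2 m and y of brass_buckle in the frame of magnifier between -0.03 and 0.03 m and angular speed of magnifier below 0.05 rad/s and distance of each of brass_buckle, heel, steel_buckle from where it was at the start of the episode below 0.02 m); the robot touches nothing.
It fails at once if the brass buckle is pushed more than 20 mm (distance of brass_buckle from where it was at the start of the episode above 0.02 m).
It fails at once if the heel is pushed more than 20 mm (distance of heel from where it was at the start of the episode above 0.02 m).
It fails at once if the steel buckle is pushed more than 20 mm (distance of steel_buckle from where it was at the start of the episode above 0.02 m).
It also fails if it takes over 32 s, if anything falls off the work surface, if the arm or the gripper's body presses on something with over 40 N, if the wrist force passes 120 N, or if a joint passes its speed limit or range.

### The arm

A 6-joint arm with a two-finger parallel gripper is mounted at the origin on the work surface. World frame = base frame: x ahead of the robot, y to its left, z up, the work surface at z = 0. Lengths are in m, angles in rad, forces in N, time in s.
With the tool pointing down it reaches from about 0.325 to 0.85 m from the base axis. Payload 4.4 kg.
Tool frame: the origin (TCP) lies on the centre line of the jaws, within the pads' length; the fingertips stand finger_overhang ahead of it and the grasp point (between the pads) lies 6 mm ahead of it (finger_overhang is the distance from the TCP to the fingertips, in m); z points along the fingers, y is the line along which they close (so a half turn about z gives the same grasp; the last joint's range is limited). The gripper opens to 94 mm and grips with 3 to 60 N. Pads are 16 mm wide; open, the fingers measure 119 mm over their backs; the gripper's body (75 mm by 177 mm) begins 78 mm behind the grasp point.
Start: joints at [0.989, 0.207, 1.542, -0, 1.393, -0.15], TCP at [0.241, 0.522, 0.23] pointing down, gripper open.
Joint ranges: [-2.73, 2.73], [-0.86, 2.22], [0.23, 2.46], [-1.11, 4.25], [0.08, 2.63], [-2.82, 2.82]. Speed limits (rad/s): [2.79, 2.79, 3.14, 3.14, 3.14, 3.14].

### API

Orientations are given as a unit quaternion [w, x, y, z].
In Python, from bench import get_state, read_camera, camera_params, sign_off, look_for, spot_point, finger_overhang gives the robot as it stands. The module is installed in compiled form; this text tells all that it offers.
- The arm moves only by the shell command python3 -m inch 'ROWS' [FORCE]. ROWS is JSON, a list of rows, each a list of 3 entries, a list of its own where there are three numbers: the shift along the tool's x, y, z in cm, then the turn about the tool's z in rad, then the finger opening in cm, from 0 to 9.4. In form: [[[tx, ty, tz], twist, jaw], ...]. A call has exactly 5 rows; each row is the pose to reach, as a shift and turn from the pose commanded when the call began, along the tool's axes at that moment; what a row does not reach only later rows make up. A row lasts 1/8 s, in which the tool goes at most 62.5 mm and 10.7 degrees, less where a joint would pass 70% of its speed; a pose out of reach is approached as far as the arm can. A call with a gripper value outside its range is refused whole. The fingers move at their own pace and stop on an object; FORCE is the grip in N (left out, the last holds). Time passes only in rows, so rows that repeat a pose let the fingers close, or fill a call up. It gives the time, the measured TCP pose, the force, the opening and the grip force at its end, in the units of the state.
- get_state(): the state, without advancing time (a new reading comes with each control period).
- read_camera(name): name is "scene" or "top" or "wrist"; returns (picture, depth): 384x512x3 uint8, blue, green, red; 384x512 float32, m along the optical axis (not along the pixel's ray), 0 where there is no reading.
- camera_params(name): a dict with "vertical_fov" (degrees; the focal length in pixels is half the picture's height over the tangent of half this angle, whatever the lens; pixels are square), "cx", "cy" (the principal point, pixels), "k1" (the pictures are not rectified: a ray, as slopes to the right and down, at radius r is drawn at 1 + k1 r^2 times it, then the intrinsics apply), "rvec" (rotation vector, rad) and "tvec" (3), from world to camera coordinates, as OpenCV has them. Camera axes: x right, y down, z forward; pixel columns grow to the right and rows downward; lengths in m; the calibration is good to about 2 mm. A picture is of the moment at which its call begins: read the wrist's pose just before it. camera_params takes no time and is no camera call; for the wrist camera it gives the pose at the moment of the call.
- sign_off(): hands the job in; it is judged then, once.
Trained networks look in the newest picture that a camera, given by its name, has taken for a name from the list of things; names that differ only in an ending like _2 or _b are one class to them, and where a whole thing is asked for, a point or a joint stands for the part that bears it (a point fixed in the world has none). Each returns a list of dicts, best first, with "p" (0 to 1); they miss things now and then, are a little off and sometimes report something else, mostly with a low value. They report only what shows in the picture. A call takes as long as a camera call. They do not tell look-alikes from the thing itself.
- look_for(camera, thing): "bbox" ([left, top, width, height] in pixels, round what is visible of it).
- spot_point(camera, thing): "at" ([column, row] in pixels: a listed point, or the origin of a listed thing).
The state is a dict: "t": time; "q": joint angles; "joint_velocities": joint speeds; "tau": joint torques, N m; "position": TCP position; "ee_rot": TCP orientation; "wrist_force": force on the tool from outside, world axes, zero at the start; "moment": the same for the moment, N m; "gripper_width": finger opening in m; "grasp_force": force on a finger pad.
Only numpy, scipy, OpenCV 4.12 (cv2) and the standard library are available. Lean on these libraries where they do the work, as an engineer would, in place of code of your own. Each camera call takes 0.05 s, during which the arm holds its last target. There are 200 camera calls.

## Working session

There is one attempt and no reset: what is moved stays moved. The work goes in short steps, Python scripts to look and compute and a shell command to move; the robot and the scene stay as the last step left them, time stands still between calls to the robot, and variables do not carry over. Pictures are saved under pics/ and viewed, at most 10 in all, crops included, and the job is handed in when it is done.

```bash
mkdir -p pics; cat > h.py <<'E'
import numpy as np, cv2
from bench import *
def K(p):
    f=192/np.tan(np.radians(p["vertical_fov"])/2); return f
def ray(name,px,p=None):
    p=p or camera_params(name); f=K(p)
    d=cv2.undistortPoints(np.array([[px]],float),np.array([[f,0,p["cx"]],[0,f,p["cy"]],[0,0,1]]),np.array([p["k1"],0,0,0.]))[0,0]
    R=cv2.Rodrigues(np.array(p["rvec"],float))[0]; t=np.array(p["tvec"],float).ravel()
    return -R.T@t, R.T@np.array([d[0],d[1],1])   # origin, dir with unit depth
def atz(name,px,z,p=None):
    o,d=ray(name,px,p); return o+d*(z-o[2])/d[2]
def atdepth(name,px,D):
    o,d=ray(name,px); return o+d*D[int(round(px[1])),int(round(px[0]))]
E
python3 - <<'E'
from h import *
s=get_state();print(s["t"],s["position"],s["ee_rot"],finger_overhang)
ims=[]
for c in("scene","top"):
    im,D=read_camera(c);np.save(f"pics/{c}D.npy",D);cv2.imwrite(f"pics/{c}0.png",im)
    for th,z in(("magnifier",0),("grip",.186),("brass_buckle",0),("heel",0),("steel_buckle",0)):
        for r in spot_point(c,th):print(c,th,round(r["p"],2),np.round(r["at"]),np.round(atz(c,r["at"],z),3))
E
```

```text
0.0 [0.24023684 0.52157382 0.22929122] [-3.99292782e-04  2.14231088e-01  9.76782331e-01 -1.07645917e-03] 0.025
scene magnifier 0.43 [226. 262.] [ 0.555 -0.091  0.   ]
scene grip 0.81 [241. 131.] [0.463 0.142 0.186]
scene brass_buckle 0.9 [180. 222.] [ 0.389 -0.039  0.   ]
scene brass_buckle 0.73 [290. 198.] [0.589 0.174 0.   ]
scene brass_buckle 0.7 [199. 197.] [0.375 0.062 0.   ]
scene brass_buckle 0.57 [229. 261.] [ 0.559 -0.087  0.   ]
scene heel 0.72 [232. 228.] [0.511 0.006 0.   ]
scene steel_buckle 0.88 [228. 261.] [ 0.558 -0.087  0.   ]
top magnifier 0.79 [259. 126.] [0.689 0.036 0.   ]
top magnifier 0.23 [212. 220.] [0.455 0.16  0.   ]
top grip 0.63 [209. 219.] [0.466 0.142 0.186]
top brass_buckle 0.9 [245. 256.] [0.363 0.079 0.   ]
top brass_buckle 0.84 [290. 245.] [ 0.388 -0.035  0.   ]
top brass_buckle 0.53 [210. 167.] [0.588 0.163 0.   ]
top heel 0.57 [274. 195.] [0.513 0.003 0.   ]
top steel_buckle 0.72 [310. 175.] [ 0.561 -0.088  0.   ]
```

View pics/top0.png

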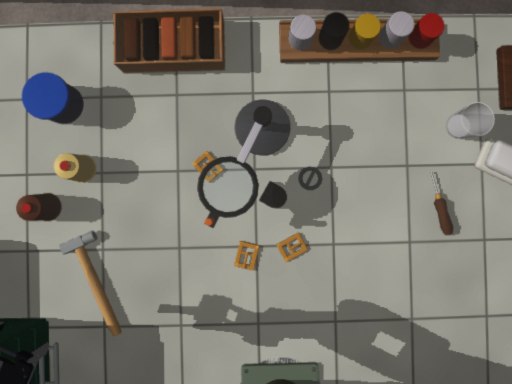

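View pics/scene0.png

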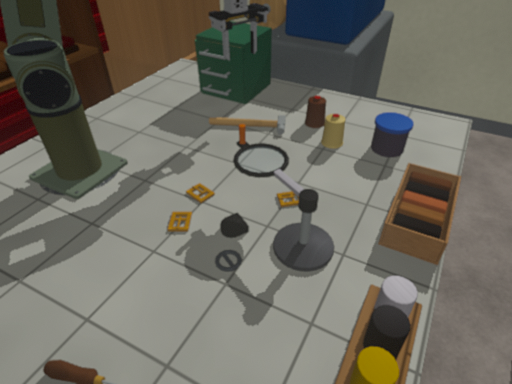

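Top picture: there are three brass buckles, at (210,167), (245,256) and (290,245). Their y values are 0.163, 0.079 and -0.035. The one farthest left is at (210,167), partly behind the lens rim, and I choose it. The orange grip is at (210,219) and the stand at (262,127). In the scene picture the same buckle is at (288,200).

```bash
python3 - <<'E'
from h import *
a=cv2.imread("pics/top0.png")[105:235,180:320];b=cv2.imread("pics/scene0.png")[110:240,215:355]
cv2.imwrite("pics/crop1.png",np.hstack([cv2.resize(a,(398,370),interpolation=cv2.INTER_CUBIC),cv2.resize(b,(398,370),interpolation=cv2.INTER_CUBIC)]))
D=np.load("pics/topD.npy")
for n,px in(("cap",(262,116)),("base",(259,127)),("grip",(211,218)),("buckle",(203,160))):print(n,atdepth("top",px,D).round(3))
# brass pixel centroid in scene & top boxes
for c in("scene","top"):
    for r in look_for(c,"brass_buckle"):print(c,r)
# grip orange centroid in top
piv=np.array([.689,.036]);bk=np.array([.588,.167]);g=np.array([.465,.142])
for v in(bk-piv,g-piv):print(np.linalg.norm(v),np.degrees(np.arctan2(v[1],v[0])))
E
```

```text
cap [0.682 0.029 0.164]
base [0.659 0.036 0.159]
grip [0.469 0.139 0.185]
buckle [0.606 0.179 0.002]
scene {'bbox': [187.6, 186.2, 28.1, 16.0], 'p': 0.58}
scene {'bbox': [166.4, 213.0, 29.3, 19.4], 'p': 0.54}
top {'bbox': [236.3, 239.7, 22.8, 32.5], 'p': 0.62}
top {'bbox': [274.8, 232.0, 32.4, 28.8], 'p': 0.57}
top {'bbox': [194.2, 152.1, 17.7, 21.0], 'p': 0.53}
0.16541463055002117 127.63194892837782
0.2478144467136651 154.6758185980528
```

View pics/crop1.png

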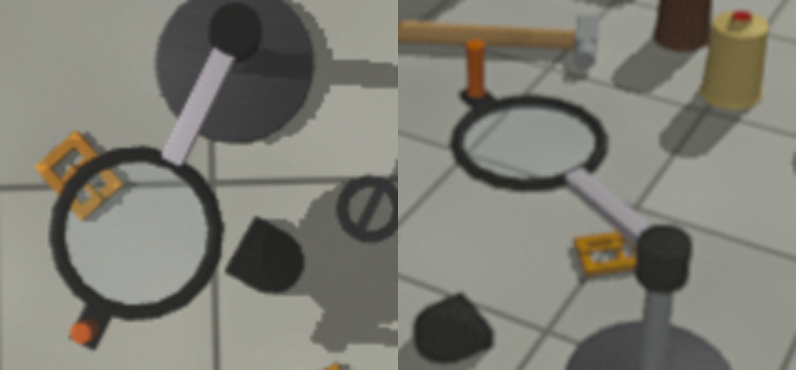

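The crop confirms it: a brass frame with a crossbar lies at the upper left of the lens, nearest the robot's left. It sits 165 mm from the pivot, which fits. The arm stands at 154.7° and the buckle at 127.6°, so the swing is about -27°. The tool's x axis already lies along the arm.

```bash
python3 -m inch '[[[-2,-1,-3],0,5],[[-6,-4,-3],0,5],[[-10,-7,-3],0,5],[[-14,-9.5,-3],0,5],[[-18,-12.5,-3],0,5]]' 15; python3 -m inch '[[[-4.5,-3.2,0],0,5],[[-9,-6.3,0],0,5],[[-13.5,-9.4,0],0,5],[[-18.2,-12.6,0],0,5],[[-18.2,-12.6,0],0,5]]'
python3 - <<'E'
from h import *
s=get_state();print(s["position"],s["ee_rot"],s["t"])
for c in("wrist","scene","top"):
    im,D=read_camera(c);p=camera_params(c);cv2.imwrite(f"pics/{c}2.png",im)
    for r in spot_point(c,"grip")[:2]:print(c,r,atz(c,r["at"],.186,p))
E
```

```text
t: 1.32
position: [0.3526, 0.3322, 0.2608]
ee_rot: [0.0, 0.214, 0.977, 0.0]
wrist_force: [-0.7, -0.6, -0.4]
gripper_width: 0.0509
grasp_force: 0.0
t: 1.95
position: [0.466, 0.1397, 0.2606]
ee_rot: [0.0, 0.217, 0.976, -0.0]
wrist_force: [-0.6, 0.3, -0.2]
gripper_width: 0.05
grasp_force: 0.0
[0.46604723 0.13971754 0.26061429] [ 4.31224096e-04  2.17247582e-01  9.76116417e-01 -2.07218584e-04] 1.95
wrist {'at': [260.5, 207.3], 'p': 0.61} [0.46347711 0.14292291 0.186     ]
scene {'at': [240.2, 129.2], 'p': 0.69} [0.45858904 0.14819681 0.186     ]
top {'at': [210.5, 216.9], 'p': 0.87} [0.47133929 0.14013637 0.186     ]
```

View pics/wrist2.png

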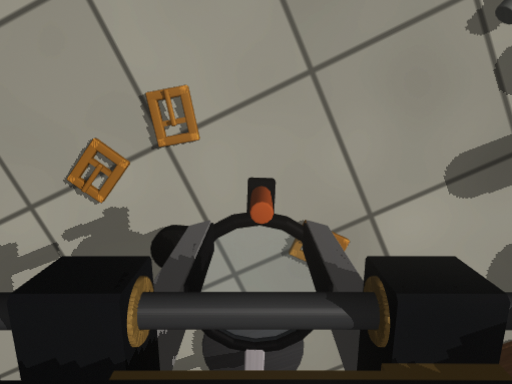

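The wrist picture shows the orange grip at (261,205), centred between the open fingers. The wanted buckle shows behind the right finger at (320,248). Next I lower 6.8 cm and pinch.

```bash
python3 -m inch '[[[0.2,0.2,3],0,5],[[0.2,0.2,5.5],0,5],[[0.2,0.2,6.8],0,5],[[0.2,0.2,6.8],0,5],[[0.2,0.2,6.8],0,1]]' 15; python3 -m inch '[[[0,0,0],0,1],[[0,0,0],0,1],[[0,0,0],0,1],[[0,0,0],0,1],[[0,0,0],0,1]]'
python3 - <<'E'
from h import *
s=get_state();p=s["position"];print(p,s["wrist_force"])
from scipy.spatial.transform import Rotation as R
q=s["ee_rot"];M=R.from_quat(np.roll(q,-1)).as_matrix()
# pivot: two estimates consistent with grip radius .25 
for piv in([.689,.036],[.687,.032]):
    v=p[:2]-piv; b=np.array([.588,.167])-piv
    a0=np.arctan2(v[1],v[0]);a1=np.arctan2(b[1],b[0]);r=np.linalg.norm(v);print(r,np.linalg.norm(b),a0,a1)
    for k in(.2,.4,.6,.8,1):
        a=a0+k*(a1-a0);d=np.array([*(np.array(piv)+r*np.array([np.cos(a),np.sin(a)])-p[:2]),0]);print(k,(M.T@d*100).round(2),round(-k*(a1-a0),3))
E
```

```text
t: 2.88
position: [0.4641, 0.1458, 0.1935]
ee_rot: [0.001, 0.214, 0.977, 0.0]
wrist_force: [0.9, 0.8, 0.7]
gripper_width: 0.043
grasp_force: 0.0
t: 3.5
position: [0.4637, 0.1452, 0.1929]
ee_rot: [0.0, 0.214, 0.977, -0.0]
wrist_force: [-0.8, -1.7, 3.0]
gripper_width: 0.0156
grasp_force: 15.0
[0.46371404 0.1451984  0.19293476] [-0.83577345 -1.74480063  3.04038376]
0.25035585639395663 0.16541463055002117 2.690251544356119 2.2275977395374413
0.2 [-0.15  2.31  0.  ] 0.093
0.4 [-0.52  4.6   0.  ] 0.185
0.6 [-1.09  6.84  0.  ] 0.278
0.8 [-1.87  9.02  0.  ] 0.37
1 [-2.85 11.12  0.  ] 0.463
0.25034076413206796 0.16740967713964452 2.672387753105124 2.2035451617970803
0.2 [-0.2   2.34  0.  ] 0.094
0.4 [-0.61  4.65  0.  ] 0.188
0.6 [-1.24  6.91  0.  ] 0.281
0.8 [-2.08  9.1   0.  ] 0.375
1 [-3.12 11.2   0.  ] 0.469
```

The grip is pinched at 15.6 mm and r = 0.250, both as expected. Now I swing slowly along the arc, first half, then second.

```bash
python3 -m inch '[[[0,1.2,0],0.05,1],[[-0.2,2.3,0],0.09,1],[[-0.3,3.5,0],0.14,1],[[-0.5,4.6,0],0.19,1],[[-0.5,4.6,0],0.19,1]]'
python3 - <<'E'
from h import *
from scipy.spatial.transform import Rotation as R
s=get_state();p=s["position"];M=R.from_quat(np.roll(s["ee_rot"],-1)).as_matrix()
im,D=read_camera("top");cv2.imwrite("pics/top3.png",im);r=spot_point("top","brass_buckle")
for x in r:print(x,atz("top",x["at"],0).round(3))
piv=np.array([.688,.034]);b=np.array([.588,.167])-piv;v=p[:2]-piv;rr=np.linalg.norm(v);print(p,rr,s["wrist_force"])
a0=np.arctan2(v[1],v[0]);a1=np.arctan2(b[1],b[0])
for k in(.33,.67,1):
    a=a0+k*(a1-a0);d=np.array([*(piv+rr*np.array([np.cos(a),np.sin(a)])-p[:2]),0]);print(k,(M.T@d*100).round(2),round(-k*(a1-a0),3))
E
```

```text
t: 4.12
position: [0.4897, 0.185, 0.193]
ee_rot: [0.003, 0.306, 0.952, 0.001]
wrist_force: [4.3, -2.0, -0.1]
gripper_width: 0.0157
grasp_force: 15.0
{'at': [242.3, 251.7], 'p': 0.76} [0.374 0.086 0.   ]
[0.48966154 0.18498458 0.19295468] 0.249267903616803 [ 4.29966679 -2.00346835 -0.09063912]
0.33 [-0.17  2.26  0.01] 0.091
0.67 [-0.56  4.56  0.01] 0.185
1 [-1.13  6.75  0.02] 0.275
```

```bash
python3 -m inch '[[[-0.1,1.5,0],0.06,1],[[-0.3,3,0],0.12,1],[[-0.6,4.5,0],0.18,1],[[-1.1,6.5,0],0.27,1],[[-1.1,6.5,0],0.27,1]]'
python3 - <<'E'
from h import *
s=get_state();print(s["position"],s["wrist_force"])
im,D=read_camera("top");cv2.imwrite("pics/top4.png",cv2.resize(im[80:260,150:340],(760,600)*1))
for x in spot_point("top","brass_buckle"):print(x,atz("top",x["at"],0).round(3))
im,D=read_camera("scene");im[:]
for x in spot_point("scene","brass_buckle"):print(x,atz("scene",x["at"],0).round(3))
E
```

```text
t: 4.85
position: [0.5371, 0.2307, 0.193]
ee_rot: [0.003, 0.432, 0.902, 0.0]
wrist_force: [4.6, -4.4, 1.1]
gripper_width: 0.0157
grasp_force: 15.0
[0.53706403 0.23073335 0.19299438] [ 4.64653    -4.42002264  1.13473887]
{'at': [290.0, 245.9], 'p': 0.8} [ 0.386 -0.034  0.   ]
{'at': [244.4, 252.9], 'p': 0.57} [0.371 0.08  0.   ]
{'at': [180.4, 217.7], 'p': 0.9} [ 0.379 -0.025  0.   ]
{'at': [201.5, 195.4], 'p': 0.84} [0.377 0.071 0.   ]
{'at': [290.7, 198.4], 'p': 0.82} [0.593 0.172 0.   ]
```

View pics/top4.png

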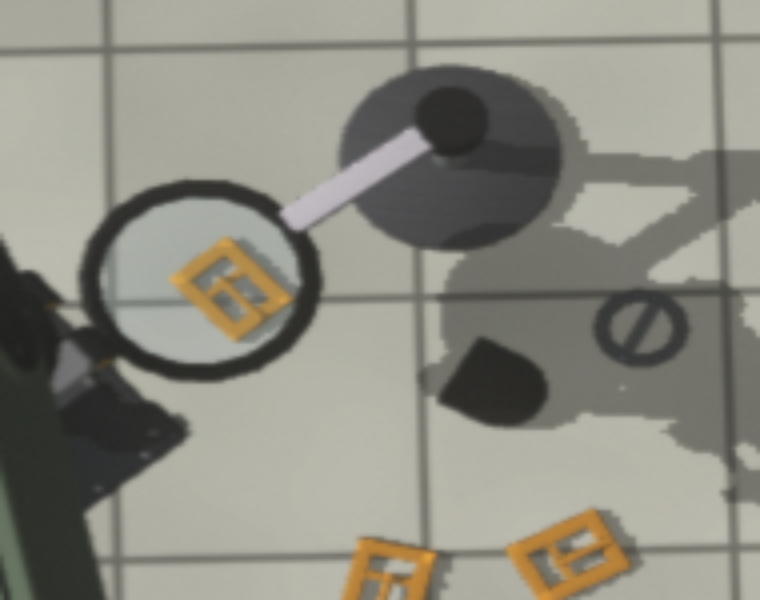

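The crop shows the whole buckle through the lens, centre at about (208,167), with the lens centre at about (200,164) in the full picture. I'll correct that for parallax.

```bash
python3 - <<'E'
from h import *
b=atz("top",(208,167),.007)[:2];l=atz("top",(200.2,164),.15)[:2];g=get_state()["position"][:2]
print(b,l,g)
u=(g-l)/np.linalg.norm(g-l);print(np.linalg.norm(g-l))
for piv in(g-.25*u, np.array([.688,.034])):
    w=(g-piv)/np.linalg.norm(g-piv);print(piv,(b-piv)@w,(b-piv)@[-w[1],w[0]])
E
```

```text
[0.58759779 0.16629212] [0.58369351 0.16457491] [0.53641536 0.23028816]
0.08095340641916161
[0.68241956 0.02735277] 0.16816035823016529 -0.004172147652536009
[0.688 0.034] 0.1660718731745642 -0.001393874649251974
```

Measured in the arm's frame, the buckle is at (0.167, -0.003), well inside the limits. I release, rise straight up and check.

```bash
python3 -m inch '[[[0,0,0],0,3.5],[[0,0,0],0,5],[[0,0,0],0,5],[[0,0,0],0,5],[[0,0,-2],0,5]]'; python3 -m inch '[[[0,0,-3],0,5],[[0,0,-6],0,5],[[0,0,-9],0,5],[[0,0,-9],0,5],[[0,0,-9],0,5]]'
python3 - <<'E'
from h import *
im,D=read_camera("top");cv2.imwrite("pics/top5.png",cv2.resize(im[80:260,150:340],(633,600)))
for t,z in(("grip",.186),("brass_buckle",0),("heel",0),("steel_buckle",0)):
    for c in("top","scene"):
        if c=="scene":read_camera(c)
        else: read_camera(c)
        for x in spot_point(c,t):print(c,t,x["p"],atz(c,x["at"],z).round(3))
E
```

```text
t: 5.68
position: [0.5324, 0.2313, 0.2106]
ee_rot: [-0.002, 0.431, 0.902, -0.002]
wrist_force: [-0.4, -0.4, 0.5]
gripper_width: 0.0501
grasp_force: 0.0
t: 6.3
position: [0.5334, 0.2314, 0.3011]
ee_rot: [-0.001, 0.431, 0.902, -0.001]
wrist_force: [-0.4, -0.3, 0.7]
gripper_width: 0.0498
grasp_force: 0.0
top grip 0.77 [0.54  0.225 0.186]
scene grip 0.92 [0.537 0.228 0.186]
top brass_buckle 0.79 [0.366 0.076 0.   ]
top brass_buckle 0.71 [ 0.387 -0.033  0.   ]
scene brass_buckle 0.89 [ 0.395 -0.04   0.   ]
scene brass_buckle 0.75 [0.373 0.062 0.   ]
scene brass_buckle 0.61 [0.596 0.164 0.   ]
top heel 0.7 [0.512 0.003 0.   ]
scene heel 0.64 [0.509 0.014 0.   ]
top steel_buckle 0.55 [ 0.564 -0.086  0.   ]
scene steel_buckle 0.86 [ 0.562 -0.086 -0.   ]
```

View pics/top5.png

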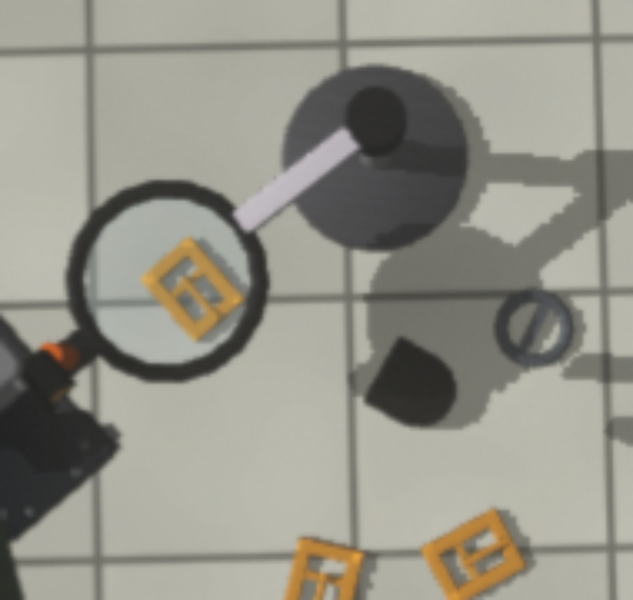

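The lens, centre (168,281) in the crop, stayed where I released it, with the buckle at (193,290) under it. The grip is free and the heel and steel buckle lie where they were.

```bash
python3 -c "from bench import *;print(sign_off())"
```

```text
the job is handed in; nothing more can be done
None
```

The magnifier is released with its lens over the leftmost brass buckle, the buckle measuring about 3 mm off centre along and across the arm; the heel and steel buckle show no movement, and the job is handed in.

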